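# Rock the angle gauge on the sprung stud to its mark

### The arm

A 6-joint arm with a two-finger parallel gripper is mounted at the origin on the work surface. World frame = base frame: x ahead of the robot, y to its left, z up, the work surface at z = 0. Lengths are in mm, angles in rad, forces in N, time in s.
With the tool pointing down it reaches from about 275 to 825 mm from the base axis. Payload 5.2 kg.
Tool frame: the origin (TCP) lies at the very end of the fingers, on their centre line; the grasp point (between the pads) lies 19 mm behind it; z points along the fingers, y is the line along which they close (so a half turn about z gives the same grasp; the last joint's range is limited). The gripper opens to 93 mm and grips with 3 to 60 N. Pads are 15 mm wide; open, the fingers measure 128 mm over their backs; the gripper's body (75 mm by 188 mm) begins 65 mm behind the grasp point.
Start: joints at [-1.344, 0.259, 1.535, -0, 1.348, -0.203], TCP at [229.199, -499.972, 195.953] pointing down, gripper open.
Joint ranges: [-3.14, 3.14], [-0.91, 2.08], [0.19, 2.58], [-1.22, 4.36], [0.22, 2.71], [-3.12, 3.12]. Speed limits (rad/s): [2.57, 2.57, 3.14, 3.14, 3.14, 3.14].

### API

Orientations are given as [roll, pitch, yaw] about the fixed x, y, z axes, in that order (R = Rz(yaw) Ry(pitch) Rx(roll)).
In Python, from bench import robot gives the robot as it stands. The module is installed in compiled form; this text tells all that it offers. Calls block until the motion is done:
- robot.move_ptp(position, orientation): joint-space move of the TCP to a pose.
- robot.move_linear(position, ori=None, speed=150, f_stop=None): straight line of the TCP; ori=None keeps the orientation; speed is the mean speed in mm/s. With f_stop (N) it stops when the force on the tool has changed by that much, and returns True; else False.
- robot.move_j(angles): joint-space move.
- robot.move_gripper(opening): opening from 0.0 (shut) to 1.0 (fully open); the grip force is fixed at half the most; returns when the fingers have stopped.
- robot.sleep(seconds).
- robot.inverse_kinematics(position, orientation): joint angles nearest the present ones, or None.
- robot.get_image(name): name is "scene" or "top"; returns a dict with "img" (400x640x3 uint8, blue, green, red), "fovy" (degrees; the focal length in pixels is half the picture's height over the tangent of half this angle, whatever the lens; pixels are square), "cx", "cy" (the principal point, pixels), "eye" and "orientation" of the camera in the world. Camera axes: x right, y down, z forward; pixel columns grow to the right and rows downward; lengths in mm; the calibration is good to about 2 mm. A picture is of the moment at which its call begins. There is no depth.
A pose or a line that the arm cannot do raises robot.MotionError and nothing moves.
- robot.hand_in(): hands the job in; it is judged then, once.
Readings, each from a call of its own:
- robot.current_t(): time.
- robot.current_qpos(): joint angles.
- robot.current_joint_vel(): joint speeds.
- robot.current_joint_efforts(): joint torques, N m.
- robot.current_tcp_pos(): TCP position.
- robot.current_eef_rot(): TCP orientation.
- robot.current_contact_force(): force on the tool from outside, world axes, zero at the start.
- robot.current_ft_torque(): the same for the moment, N m.
- robot.current_gripper_width(): opening from 0.0 (shut) to 1.0 (fully open).
- robot.current_finger_force(): force on a finger pad.
Only numpy, scipy, OpenCV 4.12 (cv2) and the standard library are available. Lean on these libraries where they do the work, as an engineer would, in place of code of your own. Each camera call takes 0.05 s, during which the arm holds its last target. There are 200 camera calls.

### The job

Pick the angle gauge off the timber offcut by its post, gripping it lightly (no more than about 20 N on its thin housing), and stand it upright on the middle of the round steel bar of the stud block, its dial facing along the bar and the bar lightly pressed. Then rock it over sideways on the bar until its swinging pointer settles on the tab of the dial's rim, and finish still holding it there, foot on the bar and pointer steady. Never press hard on the bar and leave the other things on the bench where they are.

Things in the scene. Friction and masses are not known exactly. Their poses are not given: they have to be found in the camera images.
- gauge_grip (a point): Grip centre of the angle gauge's upright post. Axes are the gauge's: x out of the dial face, y along the foot, z up the post. The post is 20 mm (x) by 24 mm (y), plain from 30 mm below this point to 26 mm above it; the round housing's top is 32 mm below, the foot's underside 142 mm below.
- gauge_foot (a point): Centre of the underside of the gauge's foot, 142 mm below gauge_grip along the gauge's z; same axes.
- pointer_tip (a point): Tip of the black needle that swings freely before the white dial, 43 mm from its pivot, which is 82 mm below gauge_grip and 12.5 mm in front of it (gauge x). A bob below the pivot keeps the needle pointing straight up in the world; after a motion it swings for 1 to 2 s.
- pointer (a joint): Needle angle on the dial, rad: 0 at the dial's top, growing towards the gauge's +y (right for someone facing the dial). At rest it equals the gauge's lean: a turn by that angle about the gauge's own +x, which leans the post to the gauge's -y (left for someone facing the dial).
- mark_tab (a point): The mark: the 8 mm wide dark tab on the dial's steel rim, 43 mm from the pivot. The needle is on the mark when its tip is within the tab's width, 4 mm either side of this point.
- mark (a joint): Angle of the mark on the dial, rad, counted like the pointer's; set anew at each start to 0.20 to 0.44 (to the right of the top for someone who faces the dial), the rim is stiff and stays. The tab reaches from 38 to 58 mm from the pivot.
- gauge: The angle gauge, loose, standing on the timber offcut: post on a round grey housing of 100 mm diameter, 18 mm thick, with a white dial, on a flat aluminium foot 44 mm (x) by 80 mm (y), 10 mm thick. 168 mm high, about 0.27 kg, varying. Origin at the centre of the foot's underside, axes as gauge_grip.
- offcut: Pale timber joist offcut, fixed, 90 x 120 mm, 45 mm high; origin at the centre of its underside. The gauge starts on it.
- stud: Stud block, fixed: brown timber base 100 mm (x) by 110 mm (y), 30 mm high, uneven strips on its long edges (tops at 42 mm at +y, 35 mm at -y), a round steel bar above its middle. Origin at the centre of its underside; x along the bar. Which of stud block and offcut is on the robot's left varies.
- crown_top (a point): Highest point of the round steel bar at its middle, 86 mm above the table when free. The bar is 40 mm in diameter, 84 mm long, along the stud block's x. It is on a spring and gives straight down: it starts to move at about 1 N and takes about 0.9 N more per mm, up to 8 mm, where it is hard.
- tape: Bystander, loose, to be left alone: roll of paper tape lying flat, 60 mm outside, 24 mm high; origin at its underside or axis.
- spraycan: Bystander, loose, to be left alone: upright spray can, 52 mm diameter, 150 mm high; origin at its underside or axis.
- screwdriver: Bystander, loose, to be left alone: screwdriver lying flat; origin at its underside or axis.
- meter: Bystander, loose, to be left alone: handheld multimeter lying flat, 130 x 75 x 32 mm; origin at its underside or axis.
- tin: Bystander, loose, to be left alone: upright food tin, 84 mm diameter, 110 mm high; origin at its underside or axis.
- wrench: Bystander, loose, to be left alone: wrench lying flat; origin at its underside or axis.
- battery: Bystander, loose, to be left alone: small block battery, 48 x 26 x 17 mm; origin at its underside or axis.
Things that resemble listed ones, but are neither listed nor needed, are in the scene too. There is more than one size of the gauge; the one meant has the size given above.

How it is judged (in metres and radians):
On the way, in this order (a step that is already met when the one before it is completed fails the run):
1. the gauge is lifted clear of the offcut in the fingers (contact force between gauge and offcut below 0.05 N and contact force between gauge and stud below 0.05 N and contact force between the fingers and gauge above 1 N and height (world z) of gauge_foot above 0.055 m), for 0.2 s.
2. the gauge stands upright (within 6 degrees) on the middle of the bar, held, its dial facing along the bar (contact force between gauge and stud above 0.3 N and contact force between the fingers and gauge above 1 N and x of gauge_foot in the frame of crown_top between -0.025 and 0.025 m and y of gauge_foot in the frame of crown_top between -0.022 and 0.022 m and angle between the x axis of gauge and the x axis of stud, either way round below 0.22 rad and contact force between gauge and offcut below 0.05 N and angle between gauge's own z axis and vertical below 0.105 rad), for 0.3 s.
At the end, for the whole second after the job is handed in: Fingers hold the gauge; its foot presses the bar (over 0.3 N), foot centre within 25 mm along and 22 mm across of the bar top, dial facing along the bar within 12 degrees, off the offcut; needle tip within 4 mm of the mark and under 0.25 rad/s, gauge still (under 20 mm/s) (contact force between gauge and stud above 0.3 N and contact force between the fingers and gauge above 1 N and x of gauge_foot in the frame of crown_top between -0.025 and 0.025 m and y of gauge_foot in the frame of crown_top between -0.022 and 0.022 m and angle between the x axis of gauge and the x axis of stud, either way round below 0.22 rad and contact force between gauge and offcut below 0.05 N and distance between pointer_tip and mark_tab below 0.004 m and velocity of joint pointer between -0.25 and 0.25 rad/s and linear speed of gauge below 0.02 m/s); the arm keeps its last pose, push and grip.
It fails at once if gauge squeezed hard (over 25 N a finger, 50 N together) (contact force between the fingers and gauge above 50 N).
It fails at once if gauge pressed hard on the stud block (over 20 N) (contact force between gauge and stud above 20 N).
It fails at once if gauge tipped over (angle between gauge's own z axis and vertical above 0.9 rad).
It fails at once if a bystander pushed aside by more than 30 mm (distance of any of tape, spraycan, screwdriver, meter, tin, wrench, battery from where it was at the start of the episode above 0.03 m).
It also fails if it takes over 51 s, if anything falls off the work surface, if the arm or the gripper's body presses on something with over 40 N, if the wrist force passes 120 N, or if a joint passes its speed limit or range.

## Working session

There is one attempt and no reset: what is moved stays moved. The work goes in short steps, each a Python script; the robot and the scene stay as the last script left them, time stands still between calls to the robot, and variables do not carry over. Pictures are saved under pics/ and viewed, at most 10 in all, crops included, and the job is handed in when it is done.

```bash
mkdir -p pics
python3 - <<'E'
from bench import robot
import cv2
for n in("scene","top"):
    d=robot.get_image(n); cv2.imwrite(f"pics/{n}0.png",d["img"]); print(n,{k:v for k,v in d.items() if k!="img"})
print(robot.current_t())
E
```

```text
scene {'fovy': 57.71763496623478, 'cx': 321.62136805468145, 'cy': 200.34109093100247, 'eye': array([1324.54868082, -110.85686665,  668.87763175]), 'orientation': array([-2.17452949e+00, -2.25713612e-04,  1.44830808e+00])}
top {'fovy': 50.651120156541886, 'cx': 326.88048788653504, 'cy': 201.8559568559771, 'eye': array([ 401.86808666,  -19.40992935, 1181.14524036]), 'orientation': array([-2.99807531e+00,  1.01451062e-03, -1.59124904e+00])}
0.1
```

View pics/scene0.png

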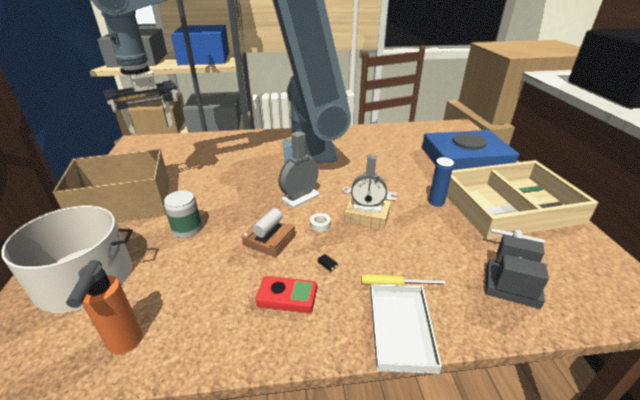

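View pics/top0.png

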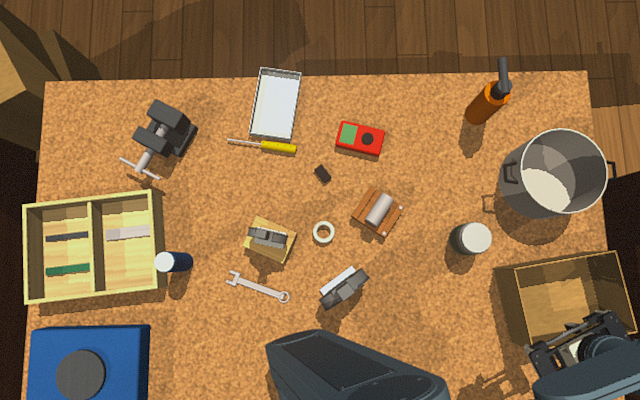

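The scene view shows the target gauge on the offcut at about (369,190), dial toward the camera, with a larger decoy at (299,175). The stud block is at (268,230). In the top view the gauge is at (268,238) and the bar at (379,209).

Run:
```python
import cv2,numpy as np
a=cv2.imread("pics/scene0.png")[145:245,235:405]; b=cv2.imread("pics/top0.png")[170:270,230:415]
a=cv2.resize(a,None,fx=4.6,fy=4.6,interpolation=cv2.INTER_CUBIC)[:, :780]
cv2.imwrite("pics/s1.png",a)
cv2.imwrite("pics/t1.png",cv2.resize(b,None,fx=4.2,fy=4.2,interpolation=cv2.INTER_CUBIC))
```

```text
(no output)
```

View pics/s1.png

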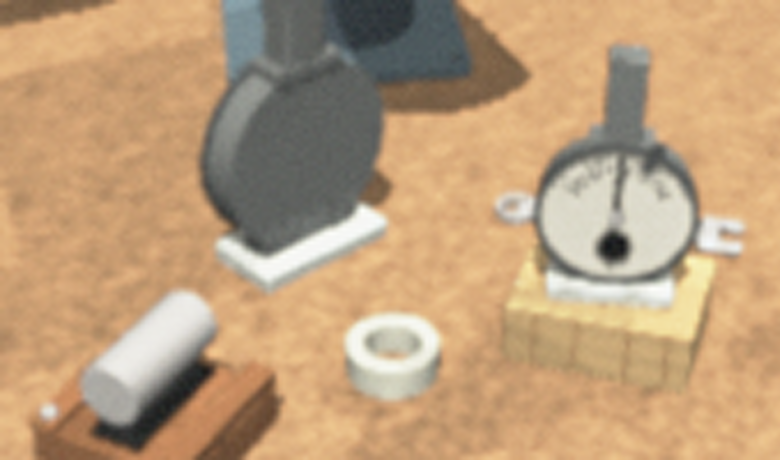

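View pics/t1.png

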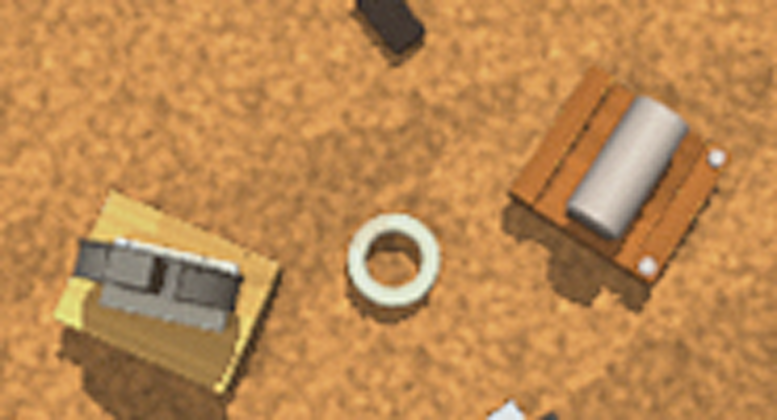

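Scene crop: dial pivot at about (617,213), tab at (657,157), up and to the right, and post top at (628,58). Top crop: post top at about (95,258), foot edges from (115,240) to (240,268) at the front and (100,305) to (222,330) at the back, bar centred near (628,168).

```bash
cat > h.py <<'E'
import numpy as np,cv2
from scipy.spatial.transform import Rotation as R
def ray(d,uv):
    f=200/np.tan(np.radians(d["fovy"])/2)
    v=np.array([(uv[0]-d["cx"])/f,(uv[1]-d["cy"])/f,1])
    v=R.from_euler("xyz",d["orientation"]).as_matrix()@v
    return np.array(d["eye"]),v/np.linalg.norm(v)
def plane(d,uv,z):
    e,v=ray(d,uv); return e+v*(z-e[2])/v[2]
def onplane(d,uv,p,n):
    e,v=ray(d,uv); return e+v*np.dot(p-e,n)/np.dot(v,n)
def tri(d1,u1,d2,u2):
    e1,v1=ray(d1,u1);e2,v2=ray(d2,u2)
    s=np.linalg.lstsq(np.c_[v1,-v2],e2-e1,rcond=None)[0]
    a,b=e1+s[0]*v1,e2+s[1]*v2
    return (a+b)/2,np.linalg.norm(a-b)
def proj(d,p):
    f=200/np.tan(np.radians(d["fovy"])/2)
    c=R.from_euler("xyz",d["orientation"]).as_matrix().T@(np.asarray(p)-d["eye"])
    return np.array([f*c[0]/c[2]+d["cx"],f*c[1]/c[2]+d["cy"]])
E
python3 - <<'E'
from bench import robot
from h import *
np.set_printoptions(precision=1,suppress=True)
s=robot.get_image("scene");t=robot.get_image("top")
C=lambda u,v:(230+(u+.5)/4.2-.5,170+(v+.5)/4.2-.5)
S=lambda u,v:(235+(u+.5)/4.6-.5,145+(v+.5)/4.6-.5)
print("posttop",tri(s,S(630,55),t,C(93,258)), plane(s,S(630,55),213),plane(t,C(93,258),213))
P=[plane(t,C(*c),55) for c in [(115,240),(240,268),(222,330),(100,305)]]
print("foot",*P,np.mean(P,0))
for i in range(4): e=P[(i+1)%4]-P[i];print(np.linalg.norm(e),np.degrees(np.arctan2(e[1],e[0])))
P=[plane(t,C(*c),45) for c in [(110,192),(282,268),(222,393),(55,315)]]
print("offcut",*P,np.mean(P,0))
for i in range(4): e=P[(i+1)%4]-P[i];print(np.linalg.norm(e),np.degrees(np.arctan2(e[1],e[0])))
# bar mask
hsv=cv2.cvtColor(t["img"],cv2.COLOR_BGR2HSV)
m=((hsv[...,1]<60)&(hsv[...,2]>90)).astype(np.uint8)
m[:,:362]=0;m[:,398:]=0;m[:190]=0;m[230:]=0
n,l,st,ce=cv2.connectedComponentsWithStats(m)
k=1+np.argmax(st[1:,4]);ct=cv2.findContours((l==k).astype(np.uint8),0,1)[0][0]
r=cv2.minAreaRect(ct);print(r,st[k]); b=cv2.boxPoints(r)
B=[plane(t,c,68) for c in b];print("bar",*B,np.mean(B,0))
for i in range(2): e=B[i+1]-B[i];print(np.linalg.norm(e),np.degrees(np.arctan2(e[1],e[0])))
# scene bar
hs=cv2.cvtColor(s["img"],cv2.COLOR_BGR2HSV)
m=((hs[...,1]<60)&(hs[...,2]>90)).astype(np.uint8)
m[:,:250]=0;m[:,285:]=0;m[:205]=0;m[240:]=0
n,l,st,ce=cv2.connectedComponentsWithStats(m);k=1+np.argmax(st[1:,4]);print("sbar",st[k],ce[k],tri(s,ce[k],t,r[0]))
E
```

```text
posttop (array([475.6, 141. , 211.9]), np.float64(22.913801616724587)) [479.5 128.2 213. ] [477.7 152.2 213. ]
foot [501.3 166.3  55. ] [481.8  87.   55. ] [443.   98.6  55. ] [460.3 175.7  55. ] [471.6 131.9  55. ]
81.67948969547834 -103.75836610250028
40.58416631017668 163.35101286233572
78.98226385558895 77.3415747171835
42.0539643579516 -12.85211530972129
offcut [533.2 171.3  45. ] [482.   61.1  45. ] [403.6  99.9  45. ] [455.  206.1  45. ] [468.5 134.6  45. ]
121.53578276602573 -114.90888847232465
87.4637414652319 153.6522431602691
117.97550584185366 64.17370361674385
85.55836105899738 -23.985271510004885
((379.30767822265625, 209.0384521484375), (14.42220401763916, 32.44995880126953), 33.690067291259766) [365 193  29  34 464]
bar [ 516.1 -119.7   68. ] [ 587.5 -170.1   68. ] [ 565.3 -201.2   68. ] [ 494.2 -150.6   68. ] [ 540.8 -160.4   68. ]
87.43682137358724 -35.23962240547163
38.23643644915604 -125.57996343633297
sbar [253 208  29  30 461] [266.7 222.2] (array([ 540.9, -161.9,   65.3]), np.float64(2.5667851074917993))
```

Run:
```python
from bench import robot
from h import *
np.set_printoptions(precision=2,suppress=True)
s=robot.get_image("scene");t=robot.get_image("top")
C=lambda u,v:(230+(u+.5)/4.2-.5,170+(v+.5)/4.2-.5)
S=lambda u,v:(235+(u+.5)/4.6-.5,145+(v+.5)/4.6-.5)
print("posttop",tri(s,S(630,52),t,C(131,262)))
g=np.radians(-13.4);X=np.array([np.cos(g),np.sin(g),0]);Y=np.array([-np.sin(g),np.cos(g),0])
F=np.array([471.6,131.9,45]);
piv=F+12.5*X+[0,0,60]
for n,c in dict(tab=(657,157),bob=(613,247),tip=(622,155),top=(617,143),bot=(614,283),left=(537,210),right=(697,212)).items():
    q=onplane(s,S(*c),piv,X)-piv;print(n,q@Y,q[2],np.hypot(q@Y,q[2]),np.arctan2(q@Y,q[2]))
for p in [F+[0,0,168],F+[0,0,142]]: print(proj(t,p),proj(s,p))
# feasibility
g2=np.radians(-35.4)
for th in (0,.2,.44):
    print(robot.inverse_kinematics([520,-190,205],[np.pi+th,0,g2]))
print(robot.inverse_kinematics((F+[0,0,173]),[np.pi,0,g]))
print(robot.current_contact_force(),robot.current_finger_force(),robot.current_gripper_width())
```

```text
posttop (array([474.93, 130.48, 212.56]), np.float64(2.180014826323461))
tab 19.524428010330283 42.402756976783394 46.6818710889219 0.4315116155905484
bob -1.9784635326774587 -24.81726089620406 24.89599880182343 -3.0620396324357513
tip -1.4288982401643264 42.396461521980655 42.420533940127754 -0.033690490308305884
top -5.028981289284758 50.5599758141318 50.809465723756325 -0.09913957358272245
bot 0.6373564799049418 -52.3011825830871 52.305065938892476 3.1294069839552057
left -50.638477298992306 -0.7217420106806003 50.64362047376294 -1.5850481997333858
right 47.1300374340211 4.895311108524197 47.38358892466326 1.4672992802207299
[260.63 233.54] [372.21 155.12]
[262.36 234.3 ] [371.45 163.6 ]
[-0.55  0.26  1.51 -0.    1.37  1.64]
[-0.7   0.24  1.56  0.2   1.36  1.45]
[-0.86  0.25  1.62  0.43  1.41  1.22]
[ 0.04  0.13  1.64 -0.    1.37  1.85]
[ 0.16 -0.71 -0.11] 0.0 0.9961575444931445
```

Run:
```python
from bench import robot
from h import *
g=np.radians(-13.4);o=[np.pi,0,g];P=np.array([473.3,131.2])
robot.move_linear([229,-500,330],speed=250)
robot.move_ptp([*P,330],o); robot.move_linear([*P,173],speed=120)
print(robot.current_tcp_pos(),robot.current_contact_force(),robot.current_t())
robot.move_gripper(.40)
w=.30
while w>.2:
    robot.move_gripper(w); f=robot.current_finger_force()
    print(round(w,4),robot.current_gripper_width(),f,robot.current_contact_force().round(1),robot.current_t())
    if f>2: break
    w-=.01
```

```text
[473.84614988 131.21674771 173.70429864] [ 0.41314856 -0.16607573  0.25591279] 4.85
0.3 0.298593497296715 0.0 [-0.5 -0.4  0.7] 6.2917
0.29 0.2902841761527276 0.0 [ 0.6 -0.8  0.4] 6.5167
0.28 0.2796970240086143 0.0 [1.  0.1 0.2] 6.7417
0.27 0.2673846643890508 0.0 [-0.1 -0.2  0.9] 6.9667
0.26 0.2609762148886165 0.36557044833898544 [-0.1 -1.1  0.9] 7.1917
0.25 0.25882398634037784 14.764886051416397 [ 0.3 -1.3 -0.4] 7.4083
```

Run:
```python
from bench import robot
from h import *
print(robot.current_finger_force())
p=robot.current_tcp_pos()
robot.move_linear([p[0],p[1],p[2]+25],speed=60); robot.sleep(.3)
print(robot.current_finger_force(),robot.current_contact_force())
robot.move_linear([p[0],p[1],340],speed=150)
robot.move_ptp([690,-80,400],[np.pi,0,-.02]); robot.sleep(1.5)
s=robot.get_image("scene");cv2.imwrite("pics/s2.png",s["img"])
p=robot.current_tcp_pos();print(p,robot.current_eef_rot(),robot.current_finger_force(),robot.current_contact_force(),robot.current_t())
piv=p+[12.5,0,14-82];u=proj(s,piv);print(u,proj(s,piv+[0,0,43]))
c=(u-50).astype(int);print(c)
cv2.imwrite("pics/s2c.png",cv2.resize(s["img"][c[1]:c[1]+100,c[0]:c[0]+100],(600,600),interpolation=cv2.INTER_CUBIC))
```

```text
14.764886051416397
14.750030189752579 [-0.38731328  0.34517554 -2.85371826]
[689.9802631  -79.98175146 400.01274623] [-3.14157707e+00  1.67330923e-05 -1.99586546e-02] 14.749968945980072 [ 0.00961368 -1.34115722 -2.14415992] 12.1
[298.15147812 161.42082346] [297.31186363 141.0774381 ]
[248 111]
```

View pics/s2c.png

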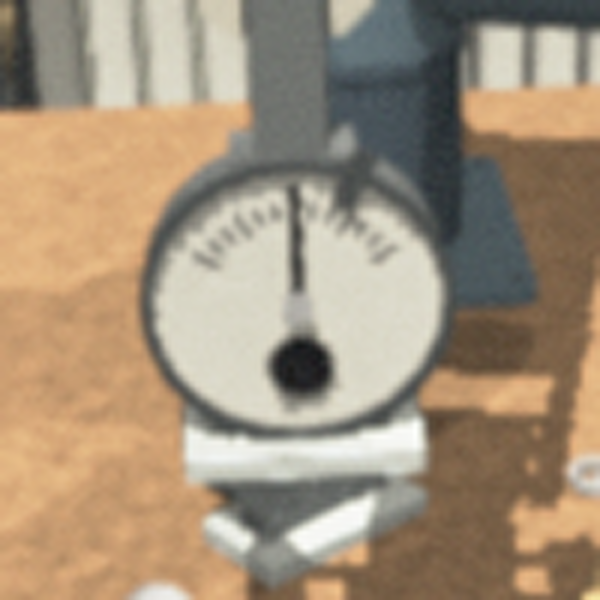

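The held gauge, close up in crop pixels: pivot about (298,300), needle tip (294,185), bob (301,367), dark tab from (345,208) to (370,158), centred at (356,184).

Run:
```python
from bench import robot
from h import *
np.set_printoptions(precision=2,suppress=True)
s=robot.get_image("scene");p=robot.current_tcp_pos();g=-.02
X=np.array([np.cos(g),np.sin(g),0]);Y=np.array([-np.sin(g),np.cos(g),0])
piv=p+12.5*X+[0,0,14-82]
S=lambda u,v:(248+(u+.5)/6-.5,111+(v+.5)/6-.5)
def yz(uv): q=onplane(s,uv,piv,X)-piv; return np.array([q@Y,q[2]])
for n,c in dict(tip=(294,183),bob=(301,367),l=(142,300),r=(452,300),tab=(356,184),tin=(346,207),tout=(369,160)).items(): print(n,yz(S(*c)))
# dark mask of tab in polar coords about needle-based pivot
b=yz(S(301,367)); a=yz(S(294,183)); o=np.array([(a[0]+b[0])/2,0]); print("o",o)
I=cv2.cvtColor(s["img"],cv2.COLOR_BGR2GRAY).astype(np.float32)
L,up=s["eye"],None
for r in (39,41,43,46,50,54):
    v=[]
    for th in np.arange(.1,.7,.05):
        q=piv+Y*(o[0]+r*np.sin(th))+np.array([0,0,r*np.cos(th)]); u=proj(s,q).astype(np.float32)
        v.append(cv2.getRectSubPix(I,(1,1),(float(u[0]),float(u[1])))[0,0])
    print(r,np.array(v).astype(int))
```

```text
tip [-1.08 43.07]
bob [ -1.35 -22.93]
l [-51.11   4.67]
r [48.49 -0.8 ]
tab [18.23 41.8 ]
tin [14.9  34.06]
tout [22.45 49.73]
o [-1.22  0.  ]
39 [193 201 193 192 152 105  87  86 112 156 195 208]
41 [194 185 165 169 131  89  78  81 108 145 170 192]
43 [164 155 143 140 115  85  77  84 107 131 147 161]
46 [115 116 109 108  94  79  78  83  96 112 115 115]
50 [93 95 94 91 86 81 79 78 86 94 96 94]
54 [111 112 120 136 125  95  78  82 113 129 126 123]
```

Run:
```python
from bench import robot
from h import *
np.set_printoptions(precision=2,suppress=True)
g=np.radians(-35.4);o=[np.pi,0,g];B=np.array([540.8,-161.0])
F=lambda:np.mean([robot.current_contact_force() for _ in range(20) if robot.sleep(.01) is None],0)
robot.move_ptp([*B,260],o); robot.sleep(.3); f0=F();print("free",f0)
robot.move_linear([*B,219],speed=80)
for z in (216,214,212.5,211.5):
    hit=robot.move_linear([*B,z],speed=25,f_stop=7); robot.sleep(.1)
    f=F()-f0; print(z,hit,robot.current_tcp_pos(),f,robot.current_finger_force())
    if hit or f[2]>4: break
robot.sleep(.3)
s=robot.get_image("scene");cv2.imwrite("pics/s3.png",s["img"]);t=robot.get_image("top");cv2.imwrite("pics/t3.png",t["img"])
cv2.imwrite("pics/c3.png",np.hstack([cv2.resize(s["img"][150:250,215:315],(400,400),interpolation=2),cv2.resize(t["img"][160:260,330:430],(400,400),interpolation=2)]))
print(robot.current_t())
```

```text
free nan
216 False [ 540.86 -161.01  216.13] nan 14.750369936227798
  return _methods._mean(a, axis=axis, dtype=dtype,
  ret = ret.dtype.type(ret / rcount)
Traceback (most recent call last):
IndexError: invalid index to scalar variable.
```

My averaging helper was wrong, because sleep returns a value. The free tool reading was about −2.5 N in z, so I continue with that.

Run:
```python
from bench import robot
from h import *
np.set_printoptions(precision=2,suppress=True)
g=np.radians(-35.4);B=np.array([540.8,-161.0])
def F():
    v=[]
    for _ in range(20): robot.sleep(.01); v.append(robot.current_contact_force())
    return np.mean(v,0)
print(robot.current_t(),F())
for z in (214.5,213,211.8):
    hit=robot.move_linear([*B,z],speed=25,f_stop=7); robot.sleep(.1)
    f=F(); print(z,hit,robot.current_tcp_pos(),f,robot.current_finger_force())
    if hit or f[2]>1.5: break
s=robot.get_image("scene");cv2.imwrite("pics/s3.png",s["img"]);t=robot.get_image("top");cv2.imwrite("pics/t3.png",t["img"])
cv2.imwrite("pics/c3.png",np.hstack([cv2.resize(s["img"][150:250,215:315],(400,400),interpolation=2),cv2.resize(t["img"][160:260,330:430],(400,400),interpolation=2)]))
print(robot.current_t())
```

```text
14.7 [ 0.09  0.1  -2.82]
214.5 False [ 540.83 -160.99  214.52] [-0.1  -0.12 -2.74] 14.750040024518967
213 False [ 540.95 -161.08  213.19] [ 0.12 -0.01 -0.77] 14.750385135412216
211.8 False [ 540.9  -161.03  211.91] [ 0.34 -0.31  0.22] 14.7508504986763
16.5167
```

View pics/c3.png

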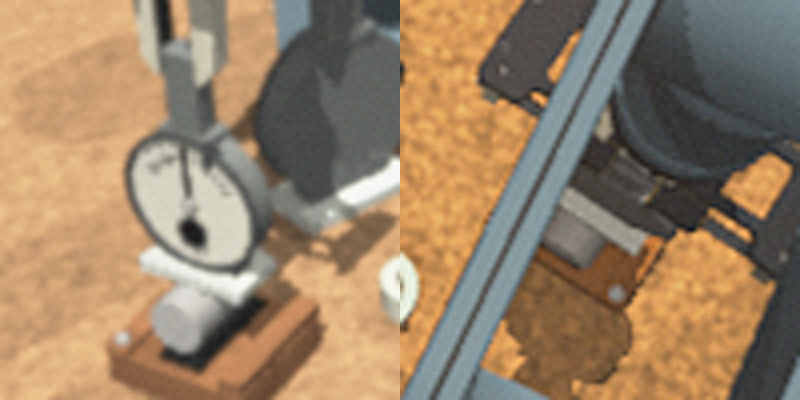

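The gauge stands upright on the bar, foot across its middle with the tab right of the top, pressed about 3 N. Now I rock it.

```bash
cat > lean.py <<'E'
from bench import robot
from h import *
np.set_printoptions(precision=2,suppress=True)
g=np.radians(-35.4);B=np.array([540.8,-161.0]);L=128.3;Z0=214.2-L
Y=np.array([-np.sin(g),np.cos(g),0])
def F(n=20):
    v=[]
    for _ in range(n): robot.sleep(.01); v.append(robot.current_contact_force())
    return np.mean(v,0)
def pose(th,d):
    y=-20*np.sin(th)+20*th*np.cos(th)-L*np.sin(th)
    z=20*np.cos(th)+20*th*np.sin(th)-20+L*np.cos(th)-d
    return np.array([*B,Z0])+y*Y+[0,0,z],[np.pi+th,0,g]
E
python3 - <<'E'
from lean import *
for th in np.linspace(0,.425,7)[1:]:
    p,o=pose(th,2.5); hit=robot.move_linear(p,o,speed=40,f_stop=9)
    print(round(th,3),hit,robot.current_tcp_pos()-p,F(8),robot.current_finger_force())
    if hit: break
robot.sleep(1.5);print(F(),robot.current_t(),robot.current_eef_rot())
s=robot.get_image("scene");cv2.imwrite("pics/s4.png",s["img"])
cv2.imwrite("pics/c4.png",cv2.resize(s["img"][150:240,215:305],(600,600),interpolation=2))
E
```

```text
0.071 False [-0.21 -0.36  0.08] [ 0.17 -0.35  0.42] 14.794833362102509
0.142 False [-0.08 -0.07  0.01] [-0.34 -0.76  0.71] 14.82733502984047
0.212 False [-0.   -0.02  0.  ] [-0.42 -0.79  0.68] 14.853681921958923
0.283 False [-0.   -0.06  0.01] [-0.4  -0.64  0.99] 14.891345053911209
0.354 False [ 0.06 -0.09  0.04] [-0.59 -0.87  0.88] 14.92898091673851
0.425 False [ 0.08 -0.08  0.04] [-0.67 -1.13  0.9 ] 14.993880540132523
[-0.63 -1.48  0.69] 20.8333 [-2.72  0.   -0.62]
```

View pics/c4.png

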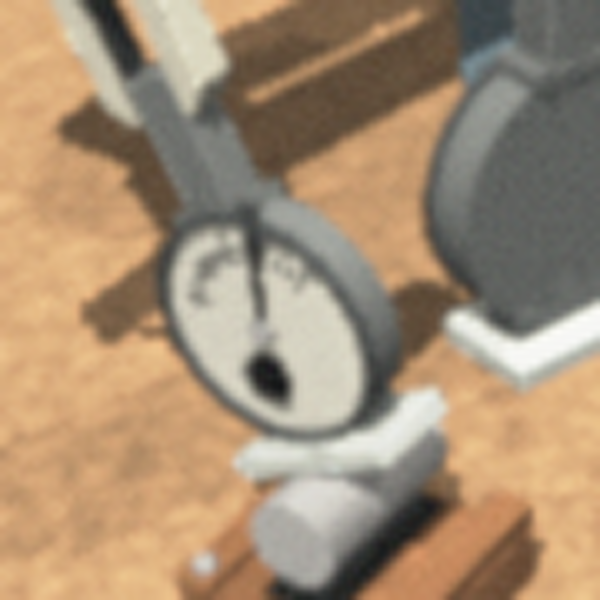

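The needle from (262,325) to (253,210) runs straight into the dark tab at about (254,225). The foot sits centrally on the bar with about 3.5 N of press and the gauge is steady, so I hand in.

```bash
python3 -c "
from bench import robot
print(robot.current_finger_force(),robot.current_contact_force(),robot.hand_in())"
```

```text
the job is handed in; nothing more can be done
14.971665143966675 [-0.78996425 -0.77019207  0.57326441] None
```

I handed the job in at about 21 s of the 51 s allowed; it returned no verdict. The gauge was held at 15 N a finger, foot on the bar at about 3.5 N, leaned 0.425 rad, with the needle on the tab in the last picture.

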